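Choose the alarm plinth with the softest spring for the slab

ROBOT

A 6-joint arm with a two-finger parallel gripper is mounted at the origin on the work surface. World frame = base frame: x ahead of the robot, y to its left, z up, the work surface at z = 0. Lengths are in mm, angles in rad, forces in N, time in s.
With the tool pointing down it reaches from about 275 to 1000 mm from the base axis. Payload 8.4 kg.
Tool frame: the origin (TCP) lies midway between the tips of the shut fingers; the grasp point (between the pads) lies 19 mm behind it; z points along the fingers, y is the line along which they close (so a half turn about z gives the same grasp; the last joint's range is limited). The gripper opens to 85 mm and grips with 20 to 120 N. Pads are 22 mm wide; open, the fingers measure 114 mm over their backs; the gripper's body (76 mm by 85 mm) begins 54 mm behind the grasp point. The pads swing forward as they close: fully open they stand 13 mm farther back than shut.
Start: joints at [-1.197, 0.353, 1.633, -0, 1.155, -0.002], TCP at [229.384, -581.387, 195.181] pointing down, gripper open.
Joint ranges: [-2.63, 2.63], [-0.92, 2.1], [0.06, 2.66], [-1.3, 4.44], [0, 2.69], [-3.02, 3.02]. Speed limits (rad/s): [2.22, 2.22, 2.79, 3.14, 3.14, 3.14].

INTERFACE

Orientations are given as [roll, pitch, yaw] about the fixed x, y, z axes, in that order (R = Rz(yaw) Ry(pitch) Rx(roll)).
In Python, from rig import r gives the robot as it stands.
- The arm moves only by the shell command python3 -m inch 'ROWS' [OPENING] [FORCE]. ROWS is JSON, a list that holds one entry, the list of rows, each a list of 6 numbers: the shift along the tool's x, y, z scaled (see below), then the turn, a rotation vector about the tool's x, y, z scaled (see below). In form: [[[tx, ty, tz, wx, wy, wz], ...]]. A call has 1 to 8 rows; each row is the pose to reach, as a shift and turn from the pose commanded when the call began, along the tool's axes at that moment, turning the shorter way round; what a row does not reach only later rows make up. The controller multiplies each number of a shift by 20 cm and each number of a turn by pi rad. A row lasts 1/12 s, in which the tool goes at most 41.7 mm and 7.16 degrees, less where a joint would pass 70% of its speed; a pose out of reach is approached as far as the arm can. A call with a number of a shift or a turn outside -1 to 1 is refused whole. A call with a gripper value outside its range is refused whole. OPENING is the gripper's target within -1 to 1 (fully open at 1, half-way at 0, shut at -1), set as the call begins (- or left out, the last holds). The fingers move at their own pace and stop on an object; FORCE is the grip in N (left out, the last holds). Time passes only in rows, so rows that repeat a pose let the fingers close. It gives the time, the measured TCP pose, the force, the opening and the grip force at its end, in the units of the state.
- r.sense(): the state, without advancing time (a new reading comes with each control period).
- r.grab_frame(name): name is "scene" or "top" or "wrist"; returns the picture (400x640x3 uint8, red, green, blue); there is no depth.
- r.camera_info(name): a dict with "K" (3x3 intrinsics, pixels), "rvec" (rotation vector, rad) and "tvec" (3), from world to camera coordinates, as OpenCV has them; the wrist camera has in their place "mount" (4x4, takes a point from camera to tool coordinates, whose origin is the TCP and whose axes are the flange's). Camera axes: x right, y down, z forward; pixel columns grow to the right and rows downward; lengths in mm; the calibration is good to about 2 mm. A picture is of the moment at which its call begins: read the wrist's pose just before it. camera_info takes no time and is no camera call.
- r.sign_off(): hands the job in; it is judged then, once.
The state is a dict: "clock": time; "qpos": joint angles; "qvel": joint speeds; "joint_efforts": joint torques, N m; "eef_pos": TCP position; "tcp_rot": TCP orientation; "contact_force": force on the tool from outside, world axes, zero at the start; "wrist_torque": the same for the moment, N m; "opening": opening from 0.0 (shut) to 1.0 (fully open); "grasp_force": force on a finger pad.
Only numpy, scipy, OpenCV 4.12 (cv2) and the standard library are available. Lean on these libraries where they do the work, as an engineer would, in place of code of your own. Each camera call takes 0.05 s, during which the arm holds its last target. There are 200 camera calls.

TASK

The three alarm plinths on the turntable look alike, but their sprung cups are made for display pieces of different weights; find the softest by pushing the cups down with the same light push of about 5 newtons and seeing which sinks furthest. Then lay the round acrylic slab flat in the cup of that plinth, gently, so that its own weight holds the cup down. Keep the plinths, the dish, the loupe and the brass counterweight where they are.

Things in the scene. Friction and masses are not known exactly. Their poses are not given: they have to be found in the camera images.
- slab: round clear acrylic slab with a silver coin and a black gasket inside, 62 mm across, 30 mm thick, lying flat on the counter. Origin: its centre, 15 mm above its underside; z along its axis. Loose, about 0.26 kg (2.5 N)
- plinth_a: alarm plinth A (the three look alike), standing loose on the turntable: black round base 92 mm across, 34 mm high, with a round steel cup above it on a sprung plunger, 28 mm across, that slides straight down into the base. Origin: centre of the base's underside, 22 mm above the counter. About 0.46 kg
- cup_a_floor (a point): centre of the flat felted floor of the cup of plinth A; moves down with the cup. With the cup up it is 66 mm above the plinth's underside, 88 mm above the counter. Floor 67 mm across; the rim flares out to 86 mm across (outside) and stands 7 mm above the floor
- cup_a (a joint): how far the cup of plinth A is down, m: 0 = fully up, 0.026 = at its stop; springs up when let go. It begins to sink at about 0.5 N; under 5 N the three cups sink by amounts between about 4 and 25 mm, at least 4 mm apart. The slab's weight sinks the softest about 11 mm. Which plinth has which spring cannot be seen
- plinth_b: alarm plinth B (the three look alike), standing loose on the turntable: black round base 92 mm across, 34 mm high, with a round steel cup above it on a sprung plunger, 28 mm across, that slides straight down into the base. Origin: centre of the base's underside, 22 mm above the counter. About 0.46 kg
- cup_b_floor (a point): centre of the flat felted floor of the cup of plinth B; moves down with the cup. With the cup up it is 66 mm above the plinth's underside, 88 mm above the counter. Floor 67 mm across; the rim flares out to 86 mm across (outside) and stands 7 mm above the floor
- cup_b (a joint): how far the cup of plinth B is down, m: 0 = fully up, 0.026 = at its stop; springs up when let go. It begins to sink at about 0.5 N; under 5 N the three cups sink by amounts between about 4 and 25 mm, at least 4 mm apart. The slab's weight sinks the softest about 11 mm. Which plinth has which spring cannot be seen
- plinth_c: alarm plinth C (the three look alike), standing loose on the turntable: black round base 92 mm across, 34 mm high, with a round steel cup above it on a sprung plunger, 28 mm across, that slides straight down into the base. Origin: centre of the base's underside, 22 mm above the counter. About 0.46 kg
- cup_c_floor (a point): centre of the flat felted floor of the cup of plinth C; moves down with the cup. With the cup up it is 66 mm above the plinth's underside, 88 mm above the counter. Floor 67 mm across; the rim flares out to 86 mm across (outside) and stands 7 mm above the floor
- cup_c (a joint): how far the cup of plinth C is down, m: 0 = fully up, 0.026 = at its stop; springs up when let go. It begins to sink at about 0.5 N; under 5 N the three cups sink by amounts between about 4 and 25 mm, at least 4 mm apart. The slab's weight sinks the softest about 11 mm. Which plinth has which spring cannot be seen
- turntable: aluminium display turntable, 290 mm across, its flat top 22 mm above the counter; the three plinths stand on it 90 mm from its axis, 120 degrees apart. The platter turns stiffly. Origin: centre of its underside
- dish: round cream ceramic dish, 150 mm across, 30 mm high, empty. Origin: centre of its underside. Bystander
- loupe: folding steel loupe lying flat, about 105 mm long (along x), 40 mm wide, 18 mm high. Origin: near its middle, on the underside. Bystander
- counterweight: squat brass counterweight, 60 mm across, 51 mm high. Origin: centre of its underside. Bystander
There are look-alikes about, which are no part of the job. What is shaped like the plinth_a but orange is not meant.

How it is judged (in metres and radians):
On the way:
1. before the slab is taken up, a cup is pushed down by the fingers at least 12 mm (distance of slab from where it was at the start of the episode below 0.01 m and ((value of joint cup_a above 0.012 m and contact force between the fingers and plinth_a above 1 N) or (value of joint cup_b above 0.012 m and contact force between the fingers and plinth_b above 1 N) or (value of joint cup_c above 0.012 m and contact force between the fingers and plinth_c above 1 N))), for 0.05 s.
At the end, for the whole second after the job is handed in: The slab lies at rest, flat within 4.5 degrees, on the floor of a plinth's cup, within 8 mm of its centre, and its weight alone holds that cup at least 7.5 mm down (only the softest spring yields so far) (((horizontal distance between slab and cup_a_floor below 0.008 m and z of slab in the frame of cup_a_floor between 0.011 and 0.019 m and value of joint cup_a above 0.0075 m) or (horizontal distance between slab and cup_b_floor below 0.008 m and z of slab in the frame of cup_b_floor between 0.011 and 0.019 m and value of joint cup_b above 0.0075 m) or (horizontal distance between slab and cup_c_floor below 0.008 m and z of slab in the frame of cup_c_floor between 0.011 and 0.019 m and value of joint cup_c above 0.0075 m)) and angle between slab's own z axis and vertical below 0.08 rad and linear speed of slab below 0.02 m/s); the robot touches nothing.
It fails at once if a plinth is shifted by more than 30 mm or tipped (distance of any of plinth_a, plinth_b, plinth_c from where it was at the start of the episode above 0.03 m or angle between any of plinth_a, plinth_b, plinth_c's own z axis and vertical above 0.3 rad).
It fails at once if a cup is pushed with more than 25 N (contact force between the fingers and plinth_a above 25 N or contact force between the fingers and plinth_b above 25 N or contact force between the fingers and plinth_c above 25 N).
It fails at once if the slab is let fall from more than about 10 mm (loose and faster than 0.45 m/s) (contact force between the fingers and slab below 0.5 N and linear speed of slab above 0.45 m/s).
It fails at once if the slab is forced into a cup (more than 15 N between them) (contact force between slab and plinth_a above 15 N or contact force between slab and plinth_b above 15 N or contact force between slab and plinth_c above 15 N).
It fails at once if the dish, the loupe or the counterweight is moved by more than 20 mm (distance of any of dish, loupe, counterweight from where it was at the start of the episode above 0.02 m).
It also fails if it takes over 61 s, if anything falls off the work surface, if the arm or the gripper's body presses on something with over 40 N, if the wrist force passes 120 N, or if a joint passes its speed limit or range.

## Working session

There is one attempt and no reset: what is moved stays moved. The work goes in short steps, Python scripts to look and compute and a shell command to move; the robot and the scene stay as the last step left them, time stands still between calls to the robot, and variables do not carry over. Pictures are saved under pics/ and viewed, at most 13 in all, crops included, and the job is handed in when it is done.

```bash
ls; mkdir -p pics
python3 - <<'E'
from rig import r
import cv2
print(r.sense())
for n in ("scene","top"):
    i=r.grab_frame(n); cv2.imwrite(f"pics/{n}0.png",i[:,:,::-1]); print(n,r.camera_info(n))
print(r.camera_info("wrist"))
E
```

```text
pics
{'clock': 0.0, 'qpos': array([-1.19738367e+00,  3.53658535e-01,  1.63415741e+00, -1.56249942e-05,
        1.15520862e+00, -2.39449158e-03]), 'qvel': array([-0.00071887,  0.00164706,  0.00046524,  0.00163824, -0.0018323 ,
        0.00201195]), 'joint_efforts': array([-1.01549398e-03, -6.05268216e+01, -3.42068124e+01,  3.18296919e-06,
        9.27800807e-03, -9.51486186e-06]), 'eef_pos': array([ 229.18887921, -580.87522101,  194.44528144]), 'tcp_rot': array([-3.14016071e+00,  1.08572008e-05,  3.75813475e-01]), 'contact_force': array([ 0.85230597, -0.9137037 , -0.03959542]), 'wrist_torque': array([-0.02685729, -0.04147685,  0.02562512]), 'grasp_force': 0.0, 'opening': 0.9975105376152826}
scene {'K': array([[401.57509204,   0.        , 315.79556734],
       [  0.        , 401.57509204, 200.10574803],
       [  0.        ,   0.        ,   1.        ]]), 'rvec': array([ 1.23426351,  2.32583841, -0.91481827]), 'tvec': array([ 318.37632309, -260.15227012, 1439.94874401])}
top {'K': array([[402.91360497,   0.        , 321.98156277],
       [  0.        , 402.91360497, 193.48930163],
       [  0.        ,   0.        ,   1.        ]]), 'rvec': array([ 2.16372573, -2.14958669,  0.12074436]), 'tvec': array([ -35.48155826,  537.15109188, 1190.74734201])}
{'K': array([[292.95797403,   0.        , 320.55316375],
       [  0.        , 292.95797403, 200.58582595],
       [  0.        ,   0.        ,   1.        ]]), 'mount': array([[-4.46251399e-04, -9.65589764e-01, -2.60069623e-01,
         6.65118647e+01],
       [ 9.99999743e-01, -2.84809862e-04, -6.58445975e-04,
         6.70344194e-01],
       [ 5.61718300e-04, -2.60069850e-01,  9.65589643e-01,
        -1.79699900e+02],
       [ 0.00000000e+00,  0.00000000e+00,  0.00000000e+00,
         1.00000000e+00]])}
```

View pics/scene0.png

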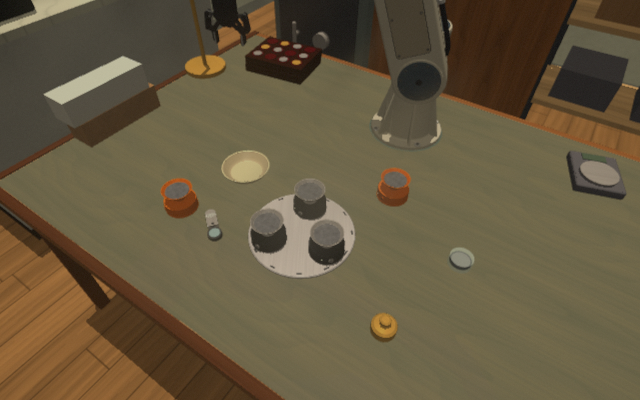

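View pics/top0.png

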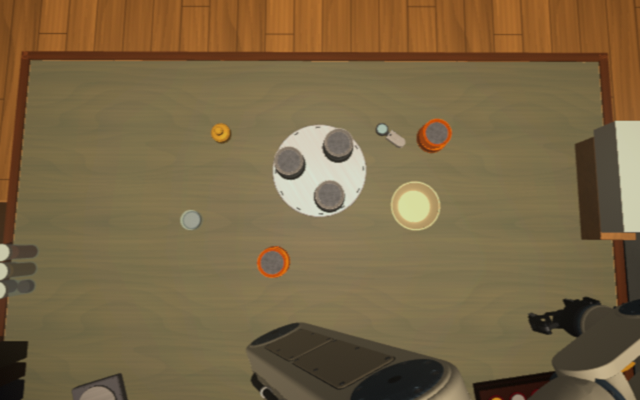

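The scene view shows three grey cups on the turntable at (310,190), (267,222) and (327,233), and the slab at (461,258). In the top view the cups are at (338,144), (289,162) and (329,195), the slab is at (190,219) and the brass at (221,132). The orange look-alikes are off the turntable.

```bash
cat > h.py <<'E'
import numpy as np, cv2
from scipy.spatial.transform import Rotation as R
from rig import r
def cam(n,s=None):
    c=r.camera_info(n);K=c["K"]
    if n=="wrist":
        T=R.from_euler("xyz",s["tcp_rot"]).as_matrix();M=c["mount"]
        A=T@M[:3,:3];return K,A,T@M[:3,3]+s["eef_pos"]     # cam->world, centre
    A=cv2.Rodrigues(c["rvec"])[0].T;return K,A,-A@c["tvec"]
def ray(c,p):
    K,A,o=c;d=A@np.linalg.inv(K)@[p[0],p[1],1];return o,d/np.linalg.norm(d)
def plane(c,p,z):
    o,d=ray(c,p);return o+d*(z-o[2])/d[2]
def tri(c1,p1,c2,p2):
    o1,d1=ray(c1,p1);o2,d2=ray(c2,p2)
    t=np.linalg.lstsq(np.c_[d1,-d2],o2-o1,rcond=None)[0]
    a,b=o1+t[0]*d1,o2+t[1]*d2;return (a+b)/2,np.linalg.norm(a-b)
def proj(c,X):
    K,A,o=c;q=K@(A.T@(np.asarray(X,float)-o));return q[:2]/q[2]
def delta(target,yaw=None):
    """row shift (tool axes, /200) to bring TCP to target (mm); turn in units of pi to yaw, tool down"""
    s=r.sense();T=R.from_euler("xyz",s["tcp_rot"])
    d=T.inv().apply(np.asarray(target)-s["eef_pos"])/200
    w=[0,0,0] if yaw is None else (T.inv()*R.from_euler("xyz",[np.pi,0,yaw])).as_rotvec()/np.pi
    return np.round(d,4),np.round(w,4)
E
python3 - <<'E'
from h import *
t,s=cam("top"),cam("scene")
for n,a,b in [("cup1",(338,144),(310,188)),("cup2",(289,162),(267,220)),("cup3",(329,195),(327,230)),("cup1'",(338,144),(267,220)),("cup2'",(289,162),(327,230)),("cup3'",(329,195),(310,188)),("slab",(190,219),(461,257)),("tt",(319,170),(302,233)),("brass",(221,132),(384,325))]:
    print(n,*tri(t,a,s,b),plane(t,a,95 if 'cup' in n else 30))
E
```

```text
cup1 [626.78018724 -34.25752585 205.18674788] 90.75989684367953 [675.59066748 -78.1820624   95.        ]
cup2 [659.87850822   5.49741009 138.51746279] 143.97396950283684 [621.37978772  64.03088761  95.        ]
cup3 [528.39221883 -25.803098   -53.17151761] 63.38176310677874 [525.57625511 -52.64859859  95.        ]
cup1' [675.9525211  -78.39352123  94.0425225 ] 0.43482956928674965 [675.59066748 -78.1820624   95.        ]
cup2' [620.45992649  64.71432716  97.10527457] 2.017475291013832 [621.37978772  64.03088761  95.        ]
cup3' [524.69272742 -51.81836724  98.4819125 ] 1.8541046976806004 [525.57625511 -52.64859859  95.        ]
slab [457.23867867 366.34507752  31.71848542] 0.8432314532503467 [457.47592623 366.50635321  30.        ]
tt [611.36775684 -20.2793423   15.83187346] 4.2493663349547655 [609.94661611 -22.31523751  30.        ]
brass [728.11186302 286.33995012  24.77627836] 5.191300396752014 [727.71281014 282.5493221   30.        ]
```

Run:
```python
from h import *
print(delta((570,-22,250),0))
```

```text
(array([ 2.6109, -1.9746, -0.275 ]), array([-4.000e-04,  1.000e-04,  1.196e-01]))
```

```bash
python3 -m inch '[[[0.98,-0.72,-0.28,0,0,0],[0.98,-0.72,-0.28,0,0,0],[0.98,-0.72,-0.28,0,0,0],[0.98,-0.72,-0.28,0,0,0],[0.98,-0.72,-0.28,0,0,0],[0.98,-0.72,-0.28,0,0,0],[0.98,-0.72,-0.28,0,0,0]]]' -1 20
python3 -m inch '[[[0.98,-0.72,0,0,0,0],[0.98,-0.72,0,0,0,0],[0.98,-0.72,0,0,0,0],[0.98,-0.72,0,0,0,0],[0.98,-0.72,0,0,0,0],[0.98,-0.72,0,0,0,0],[0.98,-0.72,0,0,0,0]]]'
python3 -m inch '[[[0.65,-0.53,0,0,0,0.12],[0.65,-0.53,0,0,0,0.12],[0.65,-0.53,0,0,0,0.12],[0.65,-0.53,0,0,0,0.12],[0.65,-0.53,0,0,0,0.12],[0.65,-0.53,0,0,0,0.12],[0.65,-0.53,0,0,0,0.12]]]'
python3 - <<'E'
from h import *
import json
s=r.sense();i=r.grab_frame("wrist");cv2.imwrite("pics/w1.png",i[:,:,::-1])
np.savez("w1.npz",eef_pos=s["eef_pos"],tcp_rot=s["tcp_rot"])
c=cam("wrist",s)
print(s["eef_pos"],s["tcp_rot"],s["contact_force"])
for p in [(675.6,-78.2,95),(621.4,64,95),(525.6,-52.6,95)]: print(proj(c,p))
E
```

```text
clock: 0.68
eef_pos: [362.1, -370.8, 252.8]
tcp_rot: [3.141, -0.003, 0.379]
contact_force: [-0.3, -0.7, -0.3]
opening: 0.01
grasp_force: 0.0
clock: 1.27
eef_pos: [490.8, -165.1, 250.9]
tcp_rot: [-3.14, -0.002, 0.379]
contact_force: [-0.5, -0.1, 0.4]
opening: -0.001
grasp_force: 0.0
clock: 1.85
eef_pos: [569.9, -23.5, 250.6]
tcp_rot: [3.141, 0.001, 0.001]
contact_force: [0.2, -0.5, -0.4]
opening: -0.0
grasp_force: 0.0
[569.94451191 -23.48613415 250.57228978] [3.14104065e+00 1.40632182e-03 1.10454085e-03] [ 0.17604519 -0.52454611 -0.39186284]
[371.59095295  83.71901855]
[242.17012099 135.47822014]
[344.55974633 216.98939428]
```

View pics/w1.png

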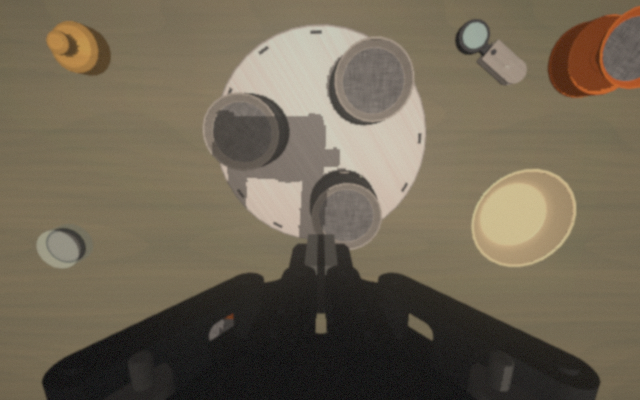

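The wrist view shows cup rims centred near (373,81), (244,131) and (346,213). That is within about 4 px of the predictions, which is good enough for pushing, so I'll go to the nearest cup first.

Run:
```python
from h import *
print(delta((527,-53,93),0))
```

```text
(array([-0.2122,  0.1438,  0.789 ]), array([ 0.0002,  0.0004, -0.0001]))
```

```bash
python3 -m inch '[[[-0.212,0.144,0.2,0,0,0],[-0.212,0.144,0.4,0,0,0],[-0.212,0.144,0.55,0,0,0],[-0.212,0.144,0.68,0,0,0],[-0.212,0.144,0.74,0,0,0],[-0.212,0.144,0.78,0,0,0],[-0.212,0.144,0.79,0,0,0],[-0.212,0.144,0.79,0,0,0]]]'
for i in 1 2; do python3 -m inch '[[[0,0,0.01,0,0,0],[0,0,0.02,0,0,0],[0,0,0.03,0,0,0],[0,0,0.04,0,0,0],[0,0,0.04,0,0,0]]]' | egrep 'eef|contact'; done
```

```text
clock: 2.57
eef_pos: [527.9, -52.9, 93.5]
tcp_rot: [3.141, -0.0, -0.002]
contact_force: [-0.3, 0.4, 0.3]
opening: -0.001
grasp_force: 0.0
eef_pos: [527.9, -52.0, 85.1]
contact_force: [-0.0, -0.5, 0.2]
eef_pos: [527.6, -52.0, 76.7]
contact_force: [-0.3, 0.1, -0.4]
```

No force shows yet at 11 mm below the expected floor, so I'll look.

Run:
```python
from h import *
a=r.grab_frame("wrist");b=r.grab_frame("scene")
s=r.sense();print(s["contact_force"],s["eef_pos"],proj(cam("scene"),s["eef_pos"]),proj(cam("wrist",s),s["eef_pos"]))
b=cv2.resize(b[150:300,220:390],None,fx=3,fy=3)
cv2.imwrite("pics/w2.png",np.hstack([a[:,100:540],cv2.copyMakeBorder(b,0,0,0,0,0)[:400,:360]])[:,:,::-1])
```

```text
[-0.10357329 -0.20948481 -0.41843811] [527.84538807 -52.05541792  77.04175405] [308.96361771 194.12402319] [320.22018466 227.65253014]
```

View pics/w2.png

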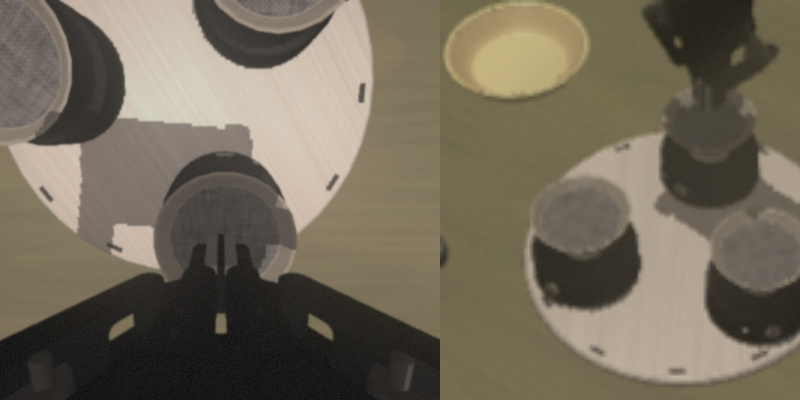

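```bash
python3 -m inch '[[[0,0,0.01,0,0,0],[0,0,0.02,0,0,0],[0,0,0.02,0,0,0],[0,0,0.02,0,0,0]]]' | egrep 'eef|contact'
python3 - <<'E'
from h import *
a=cv2.imread("pics/scene0.png");b=r.grab_frame("scene")[:,:,::-1].copy();cv2.imwrite("pics/scene1.png",b)
for x in (300,318):
    for im in (a,b): print(x,im[176:222:1,x-1:x+2].mean((1,2)).astype(int))
E
```

```text
eef_pos: [527.8, -52.1, 73.0]
contact_force: [-0.7, -0.2, 0.5]
300 [ 98  97  96  99 106 111 109 106 105 101 101 100  99  99 101 101  99 100
 100  98  98  96  80  60  54  54  55  54  54  54  53  55  55  54  54  66
  80  76  68  60  65  97 138 158 158 159]
300 [ 98  98  97  98 107 111 107 101  92  82  70  68  67  69  69  68  68  68
  69  68  70  70  66  56  52  51  51  50  50  52  52  51  52  52  52  59
  70  70  66  58  59  80  95  97  97  97]
318 [101 101 100 104 113 113 111 111 108 106 102  97  98  98  99 100  99  98
  97  97  98 100  95  72  57  57  57  56  58  57  56  57  57  56  57  57
  56  57  57  57  58  71  97 133 151 130]
318 [ 51  51  54  62  72  80  80  80  76  72  73  73  68  68  68  67  67  68
  66  67  69  72  70  60  52  52  51  53  53  53  53  53  52  53  53  54
  54  53  53  53  55  69  89  97 103 112]
```

The rim has not moved, so the fingertips are probably not touching yet. I'll creep down in small steps.

```bash
for i in 1 2 3 4; do python3 -m inch '[[[0,0,0.01,0,0,0],[0,0,0.01,0,0,0],[0,0,0.01,0,0,0]]]' | egrep 'eef|contact'; done
python3 - <<'E'
from h import *
a=r.grab_frame("wrist")[:,:,::-1].copy();b=r.grab_frame("scene")[:,:,::-1].copy()
cv2.imwrite("pics/w3.png",np.hstack([cv2.resize(a[180:320,240:400],None,fx=2.5,fy=2.5),cv2.resize(b[150:220,270:350],None,fx=5,fy=5)]))
E
```

```text
eef_pos: [527.8, -52.1, 71.1]
contact_force: [0.7, 0.1, 0.0]
eef_pos: [527.8, -52.0, 69.1]
contact_force: [0.2, 0.9, 0.5]
eef_pos: [527.8, -52.0, 67.1]
contact_force: [-0.0, 0.9, -0.9]
eef_pos: [527.8, -52.0, 65.0]
contact_force: [0.6, -0.3, -0.8]
```

View pics/w3.png

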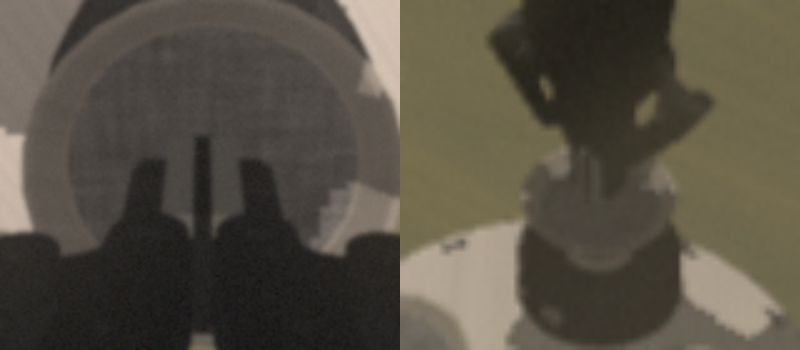

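```bash
python3 - <<'E'
from h import *
a=cv2.imread("pics/scene0.png");b=r.grab_frame("scene")[:,:,::-1].copy()
for x in (300,318):
    for im in (a,b): print(x,im[176:222:1,x-1:x+2].mean((1,2)).astype(int))
c=cam("scene");F=np.array([]);s=r.sense()
print([proj(c,(527.8,-52,z)).round(1) for z in (65,88,100)], s["contact_force"],s["joint_efforts"])
for n in range(6):
    r.grab_frame("top");print(r.sense()["contact_force"].round(2))
E
python3 -m inch '[[[0,0,0.01,0,0,0],[0,0,0.02,0,0,0],[0,0,0.02,0,0,0]]]' | egrep 'eef|contact|clock'
```

```text
300 [ 98  97  96  99 106 111 109 106 105 101 101 100  99  99 101 101  99 100
 100  98  98  96  80  60  54  54  55  54  54  54  53  55  55  54  54  66
  80  76  68  60  65  97 138 158 158 159]
300 [ 99  97  96  98 106 112 107 101  92  82  69  67  68  67  68  68  68  69
  69  69  71  69  64  56  51  52  51  51  51  50  50  51  50  51  51  58
  70  70  65  57  58  80  93  97  96  96]
318 [101 101 100 104 113 113 111 111 108 106 102  97  98  98  99 100  99  98
  97  97  98 100  95  72  57  57  57  56  58  57  56  57  57  56  57  57
  56  57  57  57  58  71  97 133 151 130]
318 [ 52  52  53  52  51  57  68  76  77  73  76  79  68  68  68  69  68  67
  67  67  70  72  69  60  52  52  52  52  53  53  53  53  53  54  53  53
  52  53  54  54  55  69  90  96 104 112]
[array([309. , 197.1]), array([309. , 191.3]), array([309. , 188.2])] [-0.17417696 -0.37008224  0.34732047] [-6.61448994e-04 -5.35065365e+01 -2.57640982e+01  1.99058621e-05
  2.08768477e-03 -2.58261355e-05]
[-0.52 -0.71  0.12]
[-0.01 -0.62 -0.71]
[ 0.06 -0.16 -0.32]
[0.09 0.27 0.25]
[-0.2  -1.21 -0.76]
[-0.08  0.28  1.37]
clock: 5.58
eef_pos: [527.6, -52.0, 60.7]
contact_force: [-0.7, 0.0, 0.6]
```

Run:
```python
from h import *
s=r.sense();w=cam("wrist",s);c=cam("scene");t=cam("top")
a=r.grab_frame("wrist")[:,:,::-1].copy();b=r.grab_frame("scene")[:,:,::-1].copy();d=r.grab_frame("top")[:,:,::-1].copy()
print(s["eef_pos"],[proj(k,s["eef_pos"]).round(1) for k in (w,c,t)])
cv2.imwrite("pics/w4.png",np.hstack([cv2.resize(a[180:280,240:400],None,fx=2.5,fy=4),cv2.resize(b[160:210,285:335],None,fx=8,fy=8)]))
p0=cv2.imread("pics/w1.png");i=np.load("w1.npz");w1=cam("wrist",i)
print(a[222:250,312:330].mean(2).astype(int)[::2])
print(p0[222:250,312:330].mean(2).astype(int)[::2], proj(w1,i["eef_pos"]))
```

```text
[527.60567859 -52.01479669  60.73066606] [array([320.2, 227.7]), array([309.1, 198.2]), array([328.7, 195.6])]
[[71 73 72 71 68 72 73 76 75 73 72 69 69 69 68 73 71 71]
 [67 68 68 65 71 68 69 70 72 73 68 67 64 65 70 72 70 69]
 [73 70 69 66 67 68 73 70 67 69 67 68 68 63 63 66 71 66]
 [67 74 71 72 71 71 74 73 75 72 71 71 68 70 69 70 69 69]
 [69 67 70 65 69 67 70 69 72 69 71 65 66 66 69 71 71 72]
 [73 70 72 70 68 67 71 70 72 67 70 66 64 64 64 69 70 70]
 [67 74 70 69 70 60 57 52 51 47 51 55 61 62 66 68 68 66]
 [69 70 70 68 66 57 48 35 36 37 36 44 57 65 68 69 71 71]
 [70 71 71 69 66 59 44 36 30 35 31 44 56 65 72 73 71 74]
 [71 69 70 72 66 60 44 29 36 30 35 44 58 66 68 71 69 72]
 [69 71 71 69 67 58 44 31 35 37 31 39 56 66 70 71 71 70]
 [73 70 72 70 65 51 44 38 33 32 28 37 54 63 70 72 70 73]
 [69 70 69 67 64 52 42 30 29 33 31 43 49 62 69 70 71 72]
 [69 74 69 69 65 54 42 35 37 31 31 37 53 68 69 73 71 71]]
[[ 97  89  92  84  87  87  87  84  78  78  73  75  85  96 106 111 112 111]
 [100  94  88  83  87  86  85  83  79  78  78  82  89 100 104 108 112 112]
 [104  97  91  87  85  85  86  87  84  7
[... 188 characters left out ...]
07 105 103  97  90  88  87  85  85  85  91 107 120 116 110 108 109 107]
 [ 88  88  89  84  82  75  68  67  66  64  68  76  89  97  92  90  92  88]
 [ 76  74  77  76  74  68  57  51  49  52  49  57  65  71  76  74  76  76]
 [ 77  76  75  77  71  65  58  47  47  48  49  55  64  71  74  72  73  75]
 [ 77  77  78  76  72  64  55  47  44  41  45  56  64  72  75  73  75  74]
 [ 74  75  72  75  73  62  54  47  49  47  47  54  58  70  70  74  76  72]
 [ 76  77  70  75  72  59  50  48  47  44  46  50  58  70  74  74  71  75]
 [ 78  78  76  74  70  62  50  43  49  44  44  52  60  67  73  71  74  72]
 [ 76  73  76  74  71  61  49  46  43  45  44  51  61  70  74  75  72  72]] [320.22018819 227.65273846]
```

View pics/w4.png

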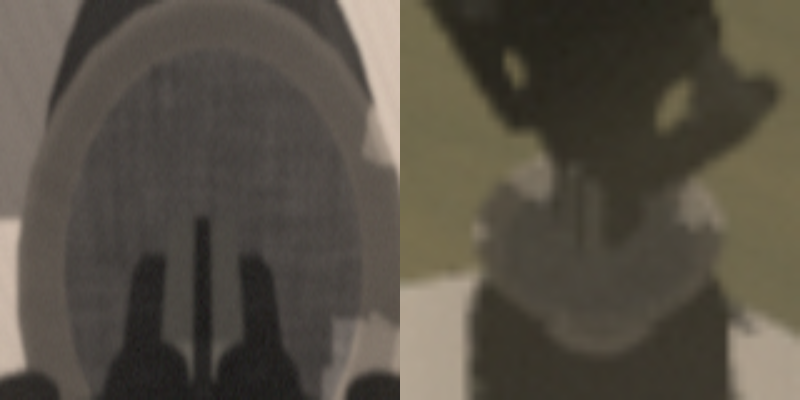

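The scene view puts the fingertips near row 191, which is about floor height and well above the stated TCP. I'll keep creeping and watch the force.

```bash
for i in 1 2 3 4 5; do python3 -m inch '[[[0,0,0.01,0,0,0],[0,0,0.01,0,0,0],[0,0,0.01,0,0,0]]]' | egrep 'eef|contact'; done
python3 - <<'E'
from h import *
f=[]
for n in range(4):
    b=r.grab_frame("scene");f.append(r.sense()["contact_force"])
print(np.mean(f,0))
for x in (300,318): print(x,b[176:222:1,x-1:x+2].mean((1,2)).astype(int))
E
```

```text
eef_pos: [527.9, -52.1, 59.1]
contact_force: [-1.1, 0.6, -0.6]
eef_pos: [527.8, -52.0, 57.1]
contact_force: [0.1, 0.4, -0.2]
eef_pos: [527.8, -52.0, 55.1]
contact_force: [-0.6, -0.4, -0.2]
eef_pos: [527.8, -52.0, 53.1]
contact_force: [1.7, -0.4, 0.3]
eef_pos: [528.1, -52.1, 51.2]
contact_force: [-0.2, 0.6, 0.4]
[ 0.16701301 -0.09202202  1.19231724]
300 [ 42  42  49  78 107 115 105  94  89  78  68  68  68  67  68  69  67  67
  68  70  70  70  67  57  51  50  50  50  50  50  51  51  50  50  51  59
  69  70  65  57  59  79  94  96  96  96]
318 [ 96  93  79  57  52  52  53  52  53  60  73  71  67  68  67  68  68  67
  67  67  68  72  68  59  53  53  52  52  52  54  53  52  54  52  53  51
  53  52  53  53  56  68  89  96 103 112]
```

```bash
cat > f.py <<'E'
from h import *
f=[];p=[]
for n in range(5):
    b=r.grab_frame("scene");s=r.sense();f.append(s["contact_force"][2]);p.append(s["eef_pos"][2])
print("t %.1f z %.1f Fz %.2f"%(s["clock"],np.mean(p),np.mean(f)))
E
for i in 1 2 3 4; do python3 -m inch '[[[0,0,0.01,0,0,0],[0,0,0.01,0,0,0]]]' >/dev/null; python3 f.py; done
```

```text
t 7.6 z 49.3 Fz 2.99
t 8.0 z 47.3 Fz 5.15
t 8.4 z 45.4 Fz 7.07
t 8.8 z 43.5 Fz 9.43
```

Run:
```python
from h import *
b=r.grab_frame("scene");a=r.grab_frame("wrist");print(r.sense())
for x in (300,305,318): print(x,b[176:222:1,x-1:x+2].mean((1,2)).astype(int))
cv2.imwrite("pics/w5.png",np.hstack([a[120:320,200:440].repeat(2,0)[:, :].repeat(2,1)[:, :400], cv2.resize(b[160:210,285:335],None,fx=8,fy=8)])[:,:,::-1])
```

```text
{'clock': 8.95, 'qpos': array([-1.01125186e-01,  4.07699468e-01,  1.95582548e+00,  5.78298825e-05,
        7.77665699e-01,  1.47086470e+00]), 'qvel': array([ 8.34435300e-04, -5.11500554e-04, -1.32755633e-03,  7.41987228e-04,
       -6.22841278e-04, -2.25585006e-05]), 'joint_efforts': array([-1.03065180e-03, -5.00367093e+01, -2.24193496e+01,  1.98474649e-03,
       -3.42916036e-01,  7.28260511e-05]), 'eef_pos': array([528.1283295 , -52.06672461,  43.59890817]), 'tcp_rot': array([-3.14159237e+00, -4.04052095e-04, -1.23475872e-03]), 'contact_force': array([-0.94840324, -0.18664871,  8.65381523]), 'wrist_torque': array([ 0.01769987,  0.20614077, -0.02751942]), 'grasp_force': 4.422297052515205, 'opening': 0.00040700495286765726}
300 [ 45  42  42  44  51  79 108 114 103  94  89  78  69  67  68  68  68  69
  69  68  68  70  71  71  65  56  51  50  51  50  50  51  51  51  50  60
  69  69  65  57  60  80  94  96  96  96]
305 [44 44 45 46 47 48 49 49 51 60 66 61 60 61 61 61 65 68 68 68 68 67 67 68
 68 71 69 57 51 51 50 51 52 53 52 51 51 51 51 51 51 52 62 85 96 97]
318 [ 75  90  94  92  80  61  53  52  52  52  52  59  72  71  67  67  68  68
  68  68  67  67  68  71  68  59  54  53  52  53  52  53  53  52  54  53
  54  53  53  53  54  68  88  96 103 112]
```

View pics/w5.png

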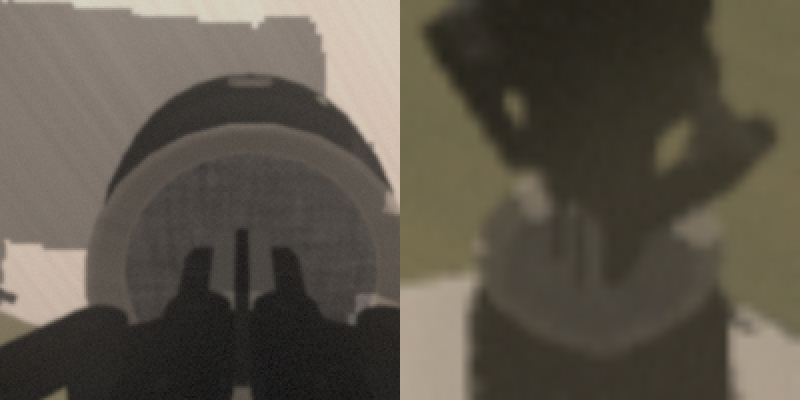

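Contact is clear. From the force slope of 1.1 N/mm, this near plinth sinks about 4.4 mm at 5 N, so it is stiff. Contact came at TCP z≈51.6 on the 88 mm floor, so the real fingertips sit about 36 mm behind the reported TCP, and both camera views agree. On to the left plinth.

```bash
python3 -m inch '[[[0,0,-0.15,0,0,0],[0,0,-0.28,0,0,0],[0.1,-0.12,-0.3,0,0,0],[0.25,-0.31,-0.3,0,0,0],[0.4,-0.5,-0.3,0,0,0],[0.478,-0.59,-0.3,0,0,0],[0.478,-0.59,-0.3,0,0,0],[0.478,-0.59,-0.3,0,0,0]]]'
python3 -m inch '[[[0,0,0.1,0,0,0],[0,0,0.18,0,0,0],[0,0,0.22,0,0,0],[0,0,0.24,0,0,0],[0,0,0.25,0,0,0],[0,0,0.26,0,0,0]]]' >/dev/null; python3 f.py
for i in 1 2 3; do python3 -m inch '[[[0,0,0.01,0,0,0],[0,0,0.02,0,0,0],[0,0,0.02,0,0,0]]]' >/dev/null; python3 f.py; done
```

```text
clock: 9.62
eef_pos: [623.9, 67.4, 102.3]
tcp_rot: [3.142, 0.001, 0.001]
contact_force: [0.0, -0.7, 0.5]
opening: 0.001
grasp_force: 0.0
t 10.4 z 51.7 Fz 0.19
t 10.9 z 47.3 Fz 1.14
t 11.4 z 43.2 Fz 2.54
t 11.9 z 39.1 Fz 2.83
```

```bash
for i in 1 2 3; do python3 -m inch '[[[0,0,0.01,0,0,0],[0,0,0.02,0,0,0],[0,0,0.02,0,0,0]]]' >/dev/null; python3 f.py; done
```

```text
t 12.4 z 35.1 Fz 3.86
t 12.9 z 31.1 Fz 4.42
t 13.4 z 27.3 Fz 5.14
```

This one sinks about 24 mm at 5 N, a very soft spring. I'll check the third plinth to confirm.

```bash
python3 -m inch '[[[0,0,-0.15,0,0,0],[0,0,-0.3,0,0,0],[0.05,0.13,-0.375,0,0,0],[0.12,0.31,-0.375,0,0,0],[0.2,0.5,-0.375,0,0,0],[0.26,0.68,-0.375,0,0,0],[0.278,0.735,-0.375,0,0,0],[0.278,0.735,-0.375,0,0,0]]]'
python3 -m inch '[[[0,0,0.1,0,0,0],[0,0,0.18,0,0,0],[0,0,0.22,0,0,0],[0,0,0.24,0,0,0],[0,0,0.25,0,0,0],[0,0,0.26,0,0,0]]]' >/dev/null; python3 f.py
for i in 1 2 3; do python3 -m inch '[[[0,0,0.01,0,0,0],[0,0,0.02,0,0,0],[0,0,0.02,0,0,0]]]' >/dev/null; python3 f.py; done
```

```text
clock: 14.03
eef_pos: [679.2, -84.5, 101.5]
tcp_rot: [3.141, 0.001, -0.004]
contact_force: [-0.9, 0.9, -0.5]
opening: -0.005
grasp_force: 0.0
t 14.8 z 50.8 Fz 0.92
t 15.3 z 46.5 Fz 2.86
t 15.8 z 42.4 Fz 5.09
t 16.3 z 38.5 Fz 6.54
```

The third sinks about 9.5 mm at 5 N, so the left plinth at (624,67) is the softest. Next is the slab.

```bash
python3 -m inch '[[[0,0,-0.2,0,0,0],[0,0,-0.4,0,0,0],[-0.08,-0.14,-0.58,0,0,0],[-0.18,-0.3,-0.6,0,0,0],[-0.28,-0.48,-0.6,0,0,0],[-0.38,-0.66,-0.6,0,0,0],[-0.48,-0.84,-0.6,0,0,0],[-0.55,-0.96,-0.6,0,0,0]]]' 1 >/dev/null
python3 -m inch '[[[-0.55,-0.96,0,0,0,0],[-0.55,-0.96,0,0,0,0],[-0.55,-0.96,0,0,0,0],[-0.55,-0.96,0,0,0,0],[-0.55,-0.96,0,0,0,0],[-0.55,-0.96,0,0,0,0]]]' >/dev/null
python3 -m inch '[[[-0.19,-0.33,0,0,0,0],[-0.19,-0.33,0,0,0,0],[-0.19,-0.33,0,0,0,0],[-0.19,-0.33,0,0,0,0]]]'
python3 - <<'E'
from h import *
i=r.grab_frame("wrist");s=r.sense();cv2.imwrite("pics/w6.png",i[:,:,::-1])
np.savez("w6.npz",eef_pos=s["eef_pos"],tcp_rot=s["tcp_rot"])
print(s["eef_pos"],proj(cam("wrist",s),(457.3,366.4,15)))
E
```

```text
clock: 17.78
eef_pos: [420.0, 369.3, 157.3]
tcp_rot: [3.14, 0.002, 0.002]
contact_force: [0.6, 0.4, -0.2]
opening: 1.001
grasp_force: 0.0
[420.67219888 368.43982899 157.38368799] [322.06496875 150.03014605]
```

View pics/w6.png

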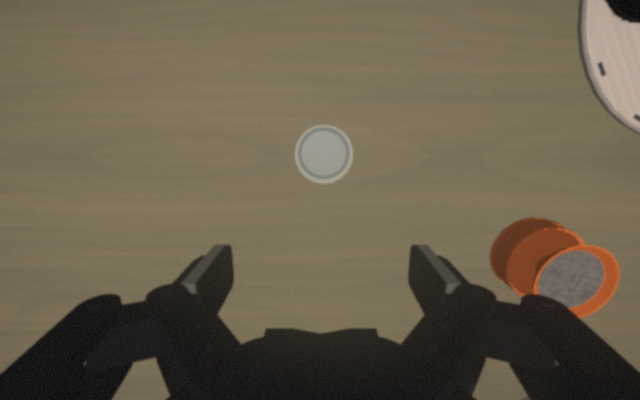

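The wrist view shows the slab at (324,154), about 58 px across, and the open fingertips at row 245. The pad spacing puts the tips about 50 mm behind the TCP, matching the contact finding.

```bash
cat > slab.py <<'E'
from h import *
def find():
    s=r.sense();i=r.grab_frame("wrist");c=cam("wrist",s)
    h=cv2.cvtColor(i,cv2.COLOR_RGB2HSV).astype(int)
    m=((h[...,1]<50)&(h[...,2]>110)).astype(np.uint8)
    m=cv2.morphologyEx(m,cv2.MORPH_CLOSE,np.ones((9,9)))
    u,v=proj(c,(457,366,28))
    best=min(cv2.findContours(m,cv2.RETR_EXTERNAL,cv2.CHAIN_APPROX_NONE)[0],key=lambda k:np.hypot(*(np.array(cv2.minEnclosingCircle(k)[0])-(u,v)))+(1e4 if cv2.contourArea(k)<800 else 0))
    e=cv2.fitEllipse(best);return c,e
if __name__=="__main__":
    c,e=find();print(e,plane(c,e[0],25),plane(c,e[0],30)); np.save("lastray.npy",np.r_[ray(c,e[0])])
E
python3 slab.py; python3 -m inch '[[[0.1,0,0.2,0,0,0],[0.1,0,0.3,0,0,0],[0.1,0,0.3,0,0,0],[0.1,0,0.3,0,0,0]]]'
python3 - <<'E'
from slab import *
q=np.load("lastray.npy");c,e=find();o,d=ray(c,e[0]);print(e)
t=np.linalg.lstsq(np.c_[q[3:],-d],o-q[:3],rcond=None)[0];print(q[:3]+t[0]*q[3:],o+t[1]*d,plane(c,e[0],28))
E
```

```text
((322.4560241699219, 154.29638671875), (57.700927734375, 57.9735221862793), 16.51136589050293) [453.77562833 366.04490777  25.        ] [454.31878187 366.08349977  30.        ]
clock: 18.22
eef_pos: [441.2, 367.0, 97.2]
tcp_rot: [3.139, 0.003, -0.003]
contact_force: [-0.2, 0.9, 0.0]
opening: 1.004
grasp_force: 0.0
((321.25958251953125, 185.10342407226562), (69.59869384765625, 69.7975845336914), 96.00599670410156)
[453.68883355 366.03874085  24.20101059] [453.68611491 365.96776435  24.20185374] [454.50956803 365.98134274  28.        ]
```

```bash
python3 -m inch '[[[0.067,0.005,0.2,0,0,0],[0.067,0.005,0.35,0,0,0],[0.067,0.005,0.43,0,0,0],[0.067,0.005,0.43,0,0,0]]]'
python3 -m inch '[[[0,0,0.03,0,0,0],[0,0,0.06,0,0,0],[0,0,0.09,0,0,0],[0,0,0.1,0,0,0]]]'|egrep 'eef|cont'
python3 -m inch '[[[0,0,0.03,0,0,0],[0,0,0.06,0,0,0],[0,0,0.09,0,0,0],[0,0,0.1,0,0,0],[0,0,0.1,0,0,0]]]'|egrep 'eef|cont'
```

```text
clock: 18.6
eef_pos: [453.9, 366.6, 10.5]
tcp_rot: [3.139, 0.003, -0.002]
contact_force: [-1.1, 0.3, 0.5]
opening: 0.998
grasp_force: 0.0
eef_pos: [455.3, 368.4, -7.4]
contact_force: [-0.1, -0.6, -0.7]
eef_pos: [454.6, 367.7, -28.6]
contact_force: [-0.1, -0.4, -0.4]
```

```bash
python3 -m inch '[[[0,0,0,0,0,0],[0,0,0,0,0,0],[0,0,0,0,0,0],[0,0,0,0,0,0],[0,0,0,0,0,0],[0,0,0,0,0,0]]]' -1 30
python3 f.py
python3 -m inch '[[[0,0,-0.02,0,0,0],[0,0,-0.06,0,0,0],[0,0,-0.12,0,0,0],[0,0,-0.2,0,0,0],[0,0,-0.3,0,0,0],[0,0,-0.45,0,0,0],[0,0,-0.45,0,0,0],[0,0,-0.45,0,0,0]]]'
python3 f.py
python3 - <<'E'
from h import *
i=r.grab_frame("wrist");cv2.imwrite("pics/w7.png",i[:,:,::-1]);s=r.sense();print(s["wrist_torque"])
E
```

```text
clock: 19.85
eef_pos: [455.1, 368.0, -27.5]
tcp_rot: [3.142, -0.0, -0.001]
contact_force: [-0.3, -1.7, 5.9]
opening: 0.715
grasp_force: 32.9
t 20.1 z -27.5 Fz 5.88
clock: 20.77
eef_pos: [456.3, 369.2, 64.7]
tcp_rot: [-3.139, -0.004, -0.001]
contact_force: [-0.6, 0.2, -3.4]
opening: 0.709
grasp_force: 33.9
t 21.0 z 61.8 Fz -2.87
[ 0.03373781  0.01244431 -0.01186122]
```

View pics/w7.png

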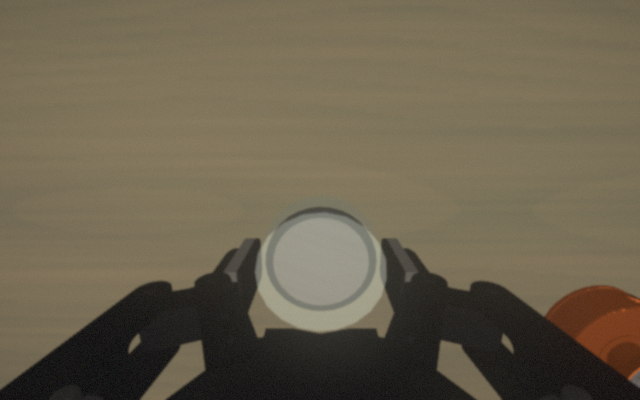

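The slab is held square, centred between the pads at about (322,261), with roughly 2.8 N on the wrist. Next I'll carry it toward the soft plinth and look at the cup from nearby.

```bash
python3 -m inch '[[[0,0,-0.18,0,0,0],[0,0.1,-0.34,0,0,0],[0.05,0.25,-0.36,0,0,0],[0.1,0.42,-0.36,0,0,0],[0.15,0.58,-0.36,0,0,0],[0.2,0.74,-0.36,0,0,0],[0.23,0.88,-0.36,0,0,0],[0.23,0.96,-0.36,0,0,0]]]' >/dev/null
python3 -m inch '[[[0.06,0.15,0,0,0,0],[0.14,0.32,0,0,0,0],[0.2,0.45,0,0,0,0],[0.24,0.53,0,0,0,0],[0.24,0.55,0,0,0,0],[0.24,0.55,0,0,0,0],[0.24,0.55,0,0,0,0]]]'
python3 - <<'E'
from h import *
s=r.sense();i=r.grab_frame("wrist");cv2.imwrite("pics/w8.png",i[:,:,::-1]);np.savez("w8.npz",eef_pos=s["eef_pos"],tcp_rot=s["tcp_rot"])
c=cam("wrist",s);print(s["eef_pos"],proj(c,(623,66,95)),proj(c,(623,66,88)))
E
```

```text
clock: 22.32
eef_pos: [547.9, 66.2, 133.5]
tcp_rot: [-3.141, 0.002, -0.002]
contact_force: [-0.5, -0.1, -1.7]
opening: 0.715
grasp_force: 35.5
[547.88326552  66.20485429 133.54370346] [320.34607647 109.27795096] [320.36171913 109.6496138 ]
```

View pics/w8.png

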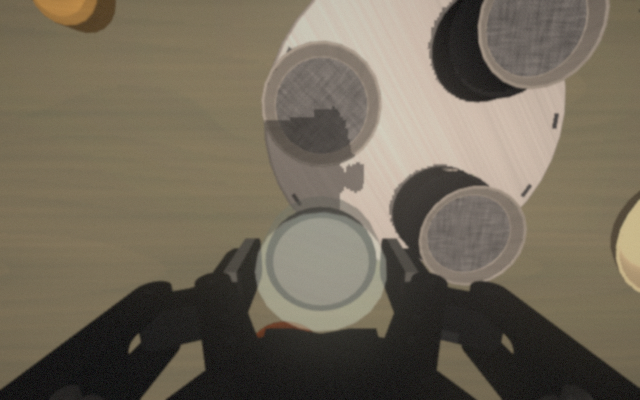

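The view shows the soft cup's rim centred at (322,102) and its floor at (322,105), which gives about (627,64.8) with w1 agreeing. I'll move over it and lower.

```bash
python3 -m inch '[[[0.1,0,0,0,0,0],[0.25,0.007,0,0,0,0],[0.36,0.007,0,0,0,0],[0.393,0.007,0,0,0,0],[0.393,0.007,0,0,0,0],[0.393,0.007,0,0,0,0],[0.393,0.007,0.05,0,0,0],[0.393,0.007,0.1,0,0,0]]]'
python3 -m inch '[[[0,0,0.05,0,0,0],[0,0,0.1,0,0,0],[0,0,0.15,0,0,0],[0,0,0.18,0,0,0],[0,0,0.2,0,0,0],[0,0,0.22,0,0,0],[0,0,0.22,0,0,0],[0,0,0.22,0,0,0]]]'; python3 f.py
```

```text
clock: 23.03
eef_pos: [626.4, 64.8, 113.9]
tcp_rot: [-3.142, -0.0, -0.001]
contact_force: [-0.4, -0.4, -2.6]
opening: 0.711
grasp_force: 35.5
clock: 23.7
eef_pos: [627.4, 64.4, 70.2]
tcp_rot: [-3.142, -0.0, -0.001]
contact_force: [-0.1, -0.2, -2.8]
opening: 0.713
grasp_force: 35.5
t 23.9 z 70.6 Fz -2.44
```

```bash
for i in 1 2 3 4; do python3 -m inch '[[[0,0,0.01,0,0,0],[0,0,0.02,0,0,0],[0,0,0.02,0,0,0]]]' >/dev/null; python3 f.py; done; python3 -c "
from h import *
s=r.sense();print(s['eef_pos'],s['contact_force'],s['wrist_torque'])"
```

```text
t 24.4 z 66.1 Fz -3.11
t 24.9 z 62.1 Fz -2.41
t 25.4 z 58.2 Fz -1.71
t 25.9 z 54.1 Fz -0.95
[627.23752703  64.43808068  54.21646043] [ 0.66418471 -0.82106755 -0.76223184] [-0.00648546 -0.09809869  0.03102154]
```

Contact came where predicted (TCP≈60.5). I'll go down until the cup carries the weight, check in the scene view, then open.

```bash
python3 -m inch '[[[0,0,0.01,0,0,0],[0,0,0.02,0,0,0],[0,0,0.025,0,0,0],[0,0,0.025,0,0,0],[0,0,0.025,0,0,0]]]'; python3 f.py
python3 -m inch '[[[0,0,0,0,0,0],[0,0,0,0,0,0],[0,0,0,0,0,0],[0,0,0,0,0,0],[0,0,0,0,0,0],[0,0,0,0,0,0]]]' 1
python3 f.py
python3 -m inch '[[[0,0,-0.02,0,0,0],[0,0,-0.06,0,0,0],[0,0,-0.15,0,0,0],[0,0,-0.3,0,0,0],[-0.15,0,-0.4,0,0,0],[-0.3,0,-0.4,0,0,0],[-0.39,0,-0.4,0,0,0],[-0.39,0,-0.4,0,0,0]]]'
python3 - <<'E'
from h import *
i=r.grab_frame("wrist");s=r.sense();b=r.grab_frame("scene")
b=cv2.resize(b[180:270,220:360],(400,257));b=np.vstack([b,np.zeros((143,400,3),np.uint8)])
cv2.imwrite("pics/w9.png",np.hstack([i[:,120:520],b])[:,:,::-1])
c=cam("wrist",s);print(s["eef_pos"],[proj(c,(627,64.8,z)).round(1) for z in (77,107)],[proj(c,(627,64.8+y,107)).round(1)[0] for y in (31,-31)])
E
```

```text
clock: 26.37
eef_pos: [627.4, 64.4, 49.2]
tcp_rot: [-3.142, -0.0, -0.001]
contact_force: [0.3, 0.1, -0.3]
opening: 0.713
grasp_force: 35.7
t 26.6 z 49.2 Fz -0.08
clock: 27.12
eef_pos: [627.3, 64.4, 49.2]
tcp_rot: [-3.142, -0.0, -0.001]
contact_force: [0.1, -0.7, 0.3]
opening: 1.001
grasp_force: 0.0
t 27.4 z 49.2 Fz -0.14
clock: 28.03
eef_pos: [545.8, 64.4, 130.2]
tcp_rot: [3.142, 0.002, -0.001]
contact_force: [1.0, -0.2, 0.8]
opening: 1.001
grasp_force: 0.0
[548.05969699  64.53992532 130.28855443] [array([319.8, 104.9]), array([319.7, 102.4])] [np.float64(272.6), np.float64(366.8)]
```

View pics/w9.png

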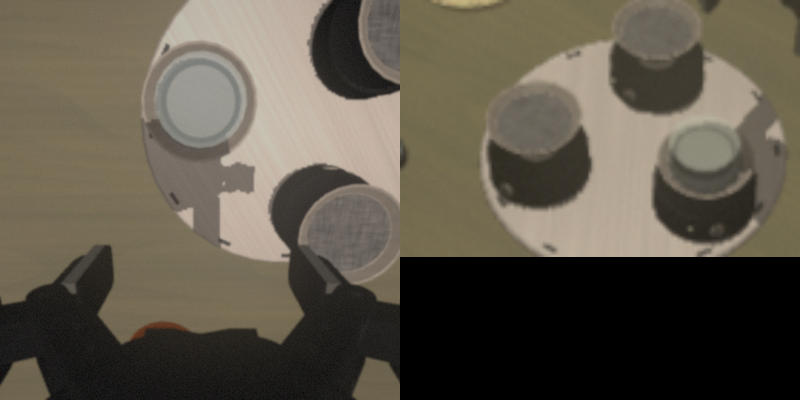

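The slab sits centred and flat at (200,100) in the crop, inside a rim centred at (199,101). The cup is visibly lower than its neighbours and the gripper is clear, so I'm handing in.

```bash
python3 -c "
from rig import r
print(r.sign_off())"
```

```text
the job is handed in; nothing more can be done
None
```

The slab lies flat and centred in the cup of the softest plinth, the one at about (627, 65) mm, with the cup visibly sunk under its weight; at about 5 N that cup sank about 24 mm, against about 9.5 and 4.4 mm for the other two, and the job was handed in (hand-in returned no verdict).

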